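Turn the tab-lock selector of the treatment console

ROBOT

A 7-joint arm with a two-finger parallel gripper is mounted at the origin on the work surface. World frame = base frame: x ahead of the robot, y to its left, z up, the work surface at z = 0. Lengths are in m, angles in rad, forces in N, time in s.
With the tool pointing down it reaches from about 0.425 to 0.875 m from the base axis. Payload 4.7 kg.
Tool frame: the origin (TCP) lies between the finger pads; the fingertips stand 22 mm ahead of it and the grasp point (between the pads) lies 3 mm ahead of it; z points along the fingers, y is the direction in which the jaws open and shut (so a half turn about z gives the same grasp; the last joint's range is limited). The gripper opens to 87 mm and grips with 3 to 60 N. Pads are 19 mm wide; open, the fingers measure 117 mm over their backs; the gripper's body (75 mm by 190 mm) begins 51 mm behind the grasp point.
Start: joints at [1.194, 0.321, -0.07, 1.45, 0.023, 1.371, -0.057], TCP at [0.248, -0.601, 0.245] pointing down, gripper open.
Joint ranges: [-2.86, 2.86], [-0.3, 2.09], [-1.38, 1.24], [0.06, 2.45], [-1.56, 4.7], [0.09, 2.05], [-2.69, 2.69]. Speed limits (rad/s): [2.57, 2.57, 3.14, 3.14, 3.14, 3.14, 3.14].

INTERFACE

Orientations are given as a 3x3 rotation matrix whose columns are the frame's x, y, z axes.
In Python, from station import get_state, eyes, workorder, spot_in gives the robot as it stands.
- The arm moves only by the tool servo_tool, never from a script. Its argument "motion" is a list of rows, each an object of numbers: "hand": the gripper command: -1 is fully open, 1 is shut, values between are in proportion; "dx", "dy", "dz": the shift along the tool's x, y, z in m; "twist": the turn about the tool's z in rad. A call has 1 to 20 rows; each row is the pose to reach, as a shift and turn from the pose commanded when the call began, along the tool's axes at that moment; what a row does not reach only later rows make up. A row lasts 1/8 s, in which the tool goes at most 62.5 mm and 10.7 degrees, less where a joint would pass 70% of its speed; a pose out of reach is approached as far as the arm can. A call with a gripper value outside its range is refused whole. The fingers move at their own pace and stop on an object; "newtons" is the grip in N (left out, the last holds). Time passes only in rows, so rows that repeat a pose let the fingers close. It gives the time, the measured TCP pose, the force and the opening at its end, in the units of the state.
- get_state(): the state, without advancing time (a new reading comes with each control period).
- eyes.grab_frame(name): name is "scene" or "top"; returns the picture (480x640x3 uint8, blue, green, red); there is no depth.
- eyes.camera_model(name): a dict with "camera_matrix" (3x3 intrinsics, pixels), "D" ([k1, k2, p1, p2, k3] as OpenCV has them; the pictures are not rectified), "view" (4x4, takes a point from world to camera coordinates). Camera axes: x right, y up, looking along -z (the intrinsics and any distortion apply to the point x, -y, -z); pixel columns grow to the right and rows downward; lengths in m; the calibration is good to about 2 mm. A picture is of the moment at which its call begins. camera_model takes no time and is no camera call.
- workorder.finish_job(): hands the job in, once; it reports no verdict.
Trained networks look in the newest picture that a camera, given by its name, has taken for a name from the list of things; names that differ only in an ending like _2 or _b are one class to them, and where a whole thing is asked for, a point or a joint stands for the part that bears it (a point fixed in the world has none). Each returns a list of dicts, best first, with "confidence" (0 to 1); they miss things now and then, are a little off and sometimes report something else, mostly with a low value. They report only what shows in the picture. A call takes as long as a camera call.
- spot_in(label, camera): "point" ([x, y, z] in m, in the coordinates of the camera as it stood for that picture, good to about 4 mm: the middle of the surface that is visible of it).
The state is a dict: "t": time; "qpos": joint angles; "joint_velocities": joint speeds; "tau": joint torques, N m; "position": TCP position; "tcp_rot": TCP orientation; "wrist_force": force on the tool from outside, world axes, zero at the start; "ft_torque": the same for the moment, N m; "width": finger opening in m.
Only numpy, scipy, OpenCV 4.12 (cv2) and the standard library are available. Lean on these libraries where they do the work, as an engineer would, in place of code of your own. Each camera call takes 0.05 s, during which the arm holds its last target. There are 200 camera calls.

TASK

The tab-lock selector on the treatment console is latched in its off position. Pinch both of its release tabs together, keep them pinched while you turn the dial clockwise (seen from above) against its return spring until you feel it gently reach its stop, then let go there so that both tabs spring fully out and the dial stays latched. Do not force the dial against its latch or its stop, and leave the plain knob and everything else alone.

Things in the scene. Friction and masses are not known exactly. Their poses are not given: they have to be found in the camera images.
- console: treatment console, a low white and grey machine 270 x 510 mm and 90 mm high with a flat deck; origin at the centre of its underside, z up, long side along its y. Fixed. A white bracket, 64 mm wide and 210 mm high from the table, stands on the deck at x +75 mm, y +205 mm and holds the handpiece, whose top is 246 mm above the table: pass above it.
- selector: round aluminium base plate of the tab-lock selector, 96 mm diameter, 6 mm thick, fixed on the deck; origin at the centre of its underside, z up along the dial's axis. At dial value 0 the two tabs stand on its +y and -y sides and the dial's lug points along its +x; all heights below are above this origin.
- rim: the selector's slotted aluminium rim (origin and axes as selector): blocks at 29 to 37 mm radius, 15 mm high, with gaps where the tabs' teeth latch. The off gap is at dial value 0. The second gap, and a post (31 to 40 mm radius, 22 mm high) that stops the dial's lug, lie farther clockwise; where differs from console to console and is not reported, so the stop must be felt.
- head: the grey plastic head of the selector, which carries both tabs (same plastic); turns with the dial. Origin and axes as selector at dial value 0. Skirt disc 52 mm diameter at 15 to 19 mm height, hub 26 mm diameter up to 56 mm height, a 6 mm wide lug sticking out 36 mm from the axis along its +x at 15 to 22 mm height.
- dial_top (a point): centre of the hub's top face, on the dial's axis, 56 mm above the selector's origin
- dial (a joint): dial angle, rad; 0 = off (play 0.07 either way; rests at -0.07), grows clockwise from above. A spring pulls it back with 0.04 N m at 0, 0.16 N m at 1.2. The stop is met between 0.76 and 1.2, the teeth then facing the second gap; they latch if the dial is under 0.09 short of the stop when the tabs go out. Let go shorter, it springs back to off. Over about 1.3 N m against latch or stop forces it.
- tab_a (a joint): travel of the release tab on the head's +y side, m; 0 = fully out, 0.006 = pressed fully in towards the axis. Flat upright paddle 20 mm wide, 6 mm thick, from 20 to 60 mm height; its outer face is 27 mm from the axis when out, 21 mm when in (the pair 54 mm, pinched 42 mm). Spring 5 N out, 9 N in. Its tooth clears the rim when pressed 4 mm or more.
- tab_b (a joint): the same for the tab on the head's -y side
- level_knob (a joint): angle of the plain round knob beside the selector (48 mm diameter, no tabs, same grey plastic), rad; a bystander to be left alone
- level_mark (a point): mark at the edge of the plain knob's top, 20 mm from its axis, 34 mm above the deck
- handpiece: copper-coloured applicator handpiece, 41 mm diameter, 150 mm tall, standing in the white bracket at one rear corner of the console; bystander. Origin at the centre of its underside.
- spare_tip: small stepped copper tip, 34 mm diameter, 40 mm tall, standing on the deck; bystander. Origin at the centre of its underside.
- tip_case: closed grey case 60 x 90 x 28 mm lying on the deck; bystander. Origin at the centre of its underside.
- gel_bottle: clear bottle, 56 mm diameter, 150 mm tall, standing on the table beside the console; bystander. Origin at the centre of its underside.
- cream_jar: white jar, 66 mm diameter, 55 mm tall, on the table beside the console; bystander. Origin at the centre of its underside.
- screwdriver: screwdriver lying on the table beside the console; bystander.
- cup: white cup, 72 mm diameter, 85 mm tall, on the table beside the console; bystander. Origin at the centre of its underside.

How it is judged:
By the outcome, as a careful person would: the job done as asked, in the order asked, and still so for the second after the job is handed in, with the robot touching nothing.
It also fails if it takes over 58 s, if anything falls off the work surface, if the arm or the gripper's body presses on something with over 40 N, if the wrist force passes 120 N, or if a joint passes its speed limit or range.

## Working session

There is one attempt and no reset: what is moved stays moved. The work goes in short steps, Python scripts to look and compute and a tool call to move; the robot and the scene stay as the last step left them, time stands still between calls to the robot, and variables do not carry over. Pictures are saved under pics/ and viewed, about 8 in all and at most 12, crops included, and the job is handed in when it is done.

Besides the shell and the picture viewer there is one more tool, called after "Call:" by a JSON object that holds its "fn" and its "kwargs". servo_tool: Moves the arm, as the interface text tells. Its arguments: {"type":"object","properties":{"motion":{"type":"array"},"newtons":{"type":"number"}},"required":["motion"]}

```bash
mkdir -p pics
cat > h.py <<'E'
import numpy as np, cv2
from station import get_state, eyes, workorder, spot_in
def cam(n):
    m=eyes.camera_model(n); return np.array(m["camera_matrix"]),np.array(m["D"]),np.array(m["view"])
def toworld(n,p):
    V=np.linalg.inv(cam(n)[2]); return (V@np.append(p,1))[:3]
def ray(n,px,z):
    K,D,V=cam(n); u=cv2.undistortPoints(np.array([[px]],float),K,D)[0,0]
    R=V[:3,:3]; o=-R.T@V[:3,3]; d=R.T@np.array([u[0],-u[1],-1]); return o+d*(z-o[2])/d[2]
def proj(n,P):
    K,D,V=cam(n); P=np.atleast_2d(P); c=P@V[:3,:3].T+V[:3,3]; c=c*[1,-1,-1]
    return cv2.projectPoints(c,np.zeros(3),np.zeros(3),K,D)[0][:,0]
E
python3 - <<'E'
from h import *
for n in ("top","scene"):
    f=eyes.grab_frame(n); cv2.imwrite(f"pics/{n}0.png",f)
    for l in ("selector","rim","head","dial_top","tab_a","level_knob","console","handpiece","tip_case","spare_tip"):
        for r in spot_in(l,n)[:3]: print(n,l,round(r["confidence"],2),toworld(n,r["point"]).round(3))
s=get_state(); print(s["t"],s["position"],np.array(s["tcp_rot"]).round(3),s["width"])
print(np.linalg.inv(cam("top")[2])[:3,3],np.linalg.inv(cam("scene")[2])[:3,3])
E
```

```text
top selector 0.87 [ 0.465 -0.125  0.098]
top rim 0.38 [ 0.465 -0.133  0.104]
top head 0.69 [ 0.468 -0.126  0.109]
top dial_top 0.85 [ 0.471 -0.128  0.107]
top dial_top 0.4 [0.503 0.072 0.123]
top tab_a 0.43 [0.505 0.068 0.125]
top level_knob 0.73 [0.502 0.072 0.125]
top console 0.88 [ 0.518 -0.021  0.092]
top handpiece 0.6 [ 0.367 -0.411  0.098]
top handpiece 0.49 [0.637 0.14  0.242]
top handpiece 0.22 [ 0.466 -0.133  0.103]
top tip_case 0.56 [ 0.574 -0.245  0.115]
top spare_tip 0.43 [ 0.469 -0.126  0.104]
scene selector 0.56 [ 0.476 -0.132  0.107]
scene head 0.92 [ 0.482 -0.133  0.124]
scene dial_top 0.89 [ 0.478 -0.129  0.121]
scene tab_a 0.42 [ 0.461 -0.146  0.131]
scene level_knob 0.8 [0.516 0.068 0.124]
scene level_knob 0.22 [0.723 0.267 0.056]
scene console 0.67 [ 0.609 -0.033  0.089]
scene handpiece 0.66 [0.659 0.143 0.19 ]
scene handpiece 0.23 [ 0.49  -0.122  0.105]
scene tip_case 0.97 [ 0.588 -0.244  0.121]
scene tip_case 0.44 [0.723 0.268 0.055]
scene spare_tip 0.6 [ 0.631 -0.061  0.108]
1.1 [ 0.24759833 -0.60101959  0.24459289] [[ 0.925  0.381  0.   ]
 [ 0.381 -0.925 -0.   ]
 [-0.     0.    -1.   ]] 0.08725671890753882
[0.31297854 0.03498368 1.72792773] [ 1.43552947 -0.06327658  0.91884185]
```

View pics/top0.png

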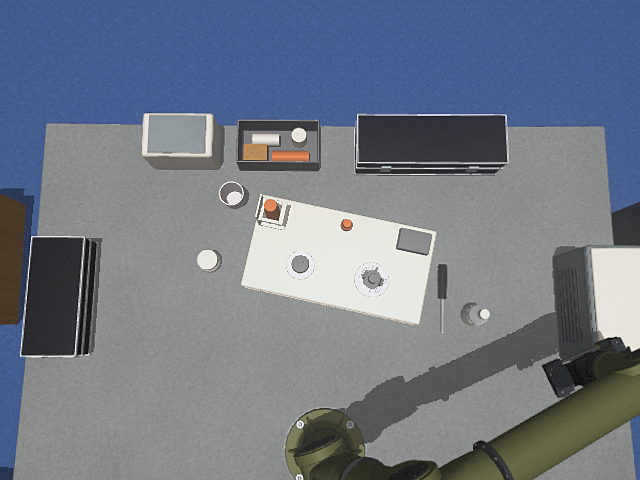

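View pics/scene0.png

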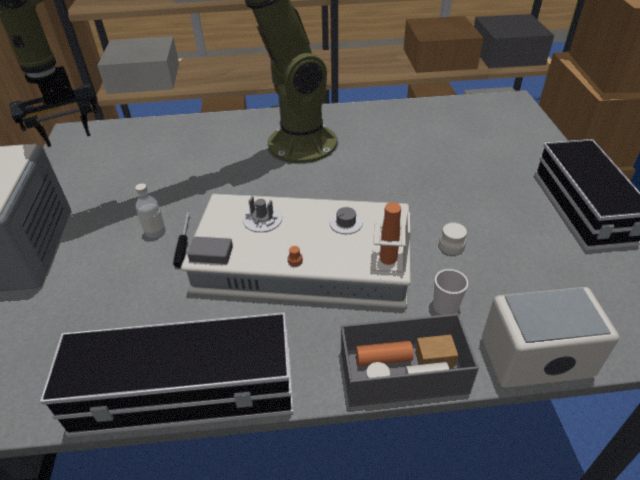

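The top view shows the console tilted. The selector is at about (372,279), the plain knob at (300,264), and the bracket with the handpiece at (271,210). In the scene view the selector is at (262,212), with its tabs visible. Next I'll crop both views close up.

Run:
```python
from h import *
a=cv2.imread("pics/top0.png")[254:304,347:397]; b=cv2.imread("pics/scene0.png")[187:237,237:287]
f=lambda i:cv2.resize(i,(400,400),interpolation=cv2.INTER_CUBIC)
cv2.imwrite("pics/c0.png",np.hstack([f(a),f(b)]))
# plate centre: deck z .09+.006; 
print(ray("top",(372,279),.096),ray("scene",(262,218),.096))
for p in ((262,194),(437,230),(420,324),(243,287)): print(ray("top",p,.09).round(3))
```

```text
[ 0.46808891 -0.12893091  0.096     ] [ 0.46888574 -0.12904723  0.096     ]
[0.71  0.183 0.09 ]
[ 0.609 -0.315  0.09 ]
[ 0.346 -0.26   0.09 ]
[0.444 0.23  0.09 ]
```

View pics/c0.png

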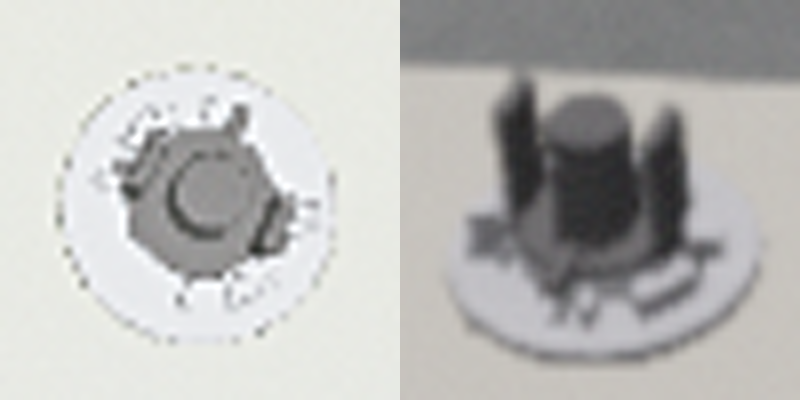

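The crops show the lug pointing up and slightly right at (240,115) and the tabs at about (145,165) and (275,225). The head yaw is therefore about -25°. I'll overlay a model outline on both views to check this.

```bash
cat > ov.py <<'E'
from h import *
import sys
def overlay(imgs,cx,cy,yaw,out,tabr=27,base=0.09):
    R=np.array([[np.cos(yaw),-np.sin(yaw)],[np.sin(yaw),np.cos(yaw)]])
    t=np.linspace(0,2*np.pi,60); C=lambda r,z:np.c_[r*np.cos(t),r*np.sin(t),0*t+z]
    sh=[(C(48,6),(0,0,255)),(C(13,56),(0,160,0))]
    for s in(1,-1):
        o=s*tabr; i=s*(tabr-6)
        sh.append((np.array([[10,o,60],[-10,o,60],[-10,i,60],[10,i,60],[10,o,60]]),(255,0,0)))
        sh.append((np.array([[10,o,60],[10,o,20],[-10,o,20],[-10,o,60]]),(255,0,0)))
    sh.append((np.array([[25,3,22],[36,3,22],[36,-3,22],[25,-3,22]]),(0,0,255)))
    r=[]
    for n,im in imgs.items():
        c=proj(n,[[cx,cy,base+.03]])[0]; x0,y0=(c-25).astype(int)
        g=cv2.resize(im[y0:y0+50,x0:x0+50],(400,400),interpolation=cv2.INTER_CUBIC)
        for P,col in sh:
            P=np.c_[P[:,:2]@R.T/1e3+[cx,cy],P[:,2]/1e3+base]
            q=(proj(n,P)-[x0,y0]+.5)*8-.5
            cv2.polylines(g,[q.round().astype(np.int32)],False,col,1)
        r.append(g)
    cv2.imwrite(out,np.hstack(r))
E
python3 - <<'E'
from ov import *
print(ray("top",(371.2,279.2),.096),ray("top",(373.1,277.3),.146))
ims={n:cv2.imread(f"pics/{n}0.png") for n in("top","scene")}
overlay(ims,.468,-.128,np.radians(-25),"pics/o1.png")
E
```

```text
[ 0.46751708 -0.1267007   0.096     ] [ 0.46794656 -0.12692842  0.146     ]
```

View pics/o1.png

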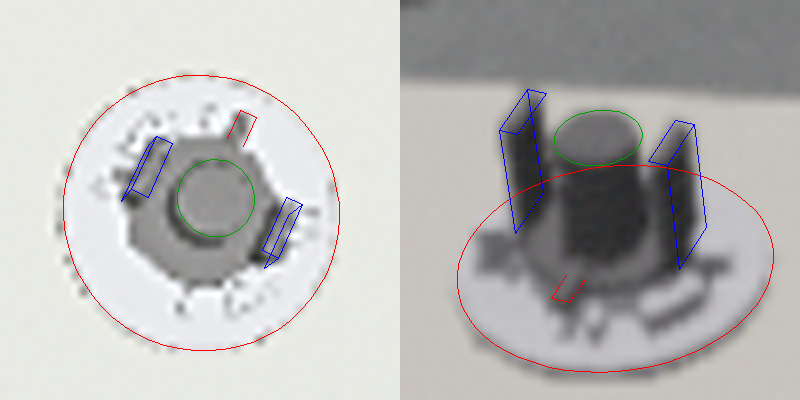

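Call:
{"fn": "servo_tool", "kwargs": {"motion": [{"hand": -1,"dz": -0.01}]}}

```text
$.motion[0]: bad value
```

The model fits both views to about 1 mm and 2°. The move row was refused, probably because it needs every field.

Call:
{"fn": "servo_tool", "kwargs": {"motion": [{"hand": -1,"dx": 0.026,"dy": -0.024,"dz": 0,"twist": -0.155},{"hand": -1,"dx": 0.052,"dy": -0.047,"dz": 0,"twist": -0.31},{"hand": -1,"dx": 0.077,"dy": -0.071,"dz": 0,"twist": -0.463},{"hand": -1,"dx": 0.102,"dy": -0.094,"dz": 0,"twist": -0.617},{"hand": -1,"dx": 0.128,"dy": -0.118,"dz": 0,"twist": -0.771},{"hand": -1,"dx": 0.154,"dy": -0.142,"dz": 0,"twist": -0.926},{"hand": -1,"dx": 0.179,"dy": -0.165,"dz": 0,"twist": -1.08},{"hand": -1,"dx": 0.205,"dy": -0.189,"dz": 0,"twist": -1.234},{"hand": -1,"dx": 0.23,"dy": -0.212,"dz": 0,"twist": -1.388},{"hand": -1,"dx": 0.256,"dy": -0.236,"dz": 0,"twist": -1.543},{"hand": -1,"dx": 0.282,"dy": -0.26,"dz": 0,"twist": -1.697},{"hand": -1,"dx": 0.307,"dy": -0.283,"dz": 0,"twist": -1.851},{"hand": -1,"dx": 0.333,"dy": -0.307,"dz": 0,"twist": -2.006},{"hand": -1,"dx": 0.358,"dy": -0.33,"dz": 0,"twist": -2.16},{"hand": -1,"dx": 0.384,"dy": -0.354,"dz": 0,"twist": -2.314},{"hand": -1,"dx": 0.384,"dy": -0.354,"dz": 0,"twist": -2.314},{"hand": -1,"dx": 0.384,"dy": -0.354,"dz": 0,"twist": -2.314}]}}

```text
t: 3.22
position: [0.4675, -0.1282, 0.2446]
tcp_rot: [[-0.905, 0.424, -0.0], [0.424, 0.905, -0.001], [-0.0, -0.001, -1.0]]
wrist_force: [-0.0, -0.6, 0.2]
width: 0.0866
```

Call:
{"fn": "servo_tool", "kwargs": {"motion": [{"hand": -1,"dx": 0,"dy": 0,"dz": 0.02,"twist": 0},{"hand": -1,"dx": 0,"dy": 0,"dz": 0.04,"twist": 0},{"hand": -1,"dx": 0,"dy": 0,"dz": 0.06,"twist": 0},{"hand": -1,"dx": 0,"dy": 0,"dz": 0.075,"twist": 0},{"hand": -1,"dx": 0,"dy": 0,"dz": 0.085,"twist": 0},{"hand": -1,"dx": 0,"dy": 0,"dz": 0.094,"twist": 0},{"hand": -1,"dx": 0,"dy": 0,"dz": 0.102,"twist": 0},{"hand": -1,"dx": 0,"dy": 0,"dz": 0.102,"twist": 0},{"hand": 0.3,"dx": 0,"dy": 0,"dz": 0.102,"twist": 0},{"hand": 0.3,"dx": 0,"dy": 0,"dz": 0.102,"twist": 0}], "newtons": 25}}

```text
t: 4.47
position: [0.4681, -0.1275, 0.143]
tcp_rot: [[-0.906, 0.423, 0.001], [0.423, 0.906, -0.0], [-0.001, -0.0, -1.0]]
wrist_force: [-0.9, 1.2, -0.0]
width: 0.0743
```

Run:
```python
from h import *
s=get_state(); print(s["width"],s["wrist_force"],s["ft_torque"])
r=[]
for n in("top","scene"):
    im=eyes.grab_frame(n); c=proj(n,[[.468,-.128,.15]])[0]; x,y=(c-30).astype(int)
    r.append(cv2.resize(im[y:y+60,x:x+60],(400,400),interpolation=cv2.INTER_CUBIC))
cv2.imwrite("pics/p2.png",np.hstack(r))
```

```text
0.07428004623700522 [-0.88775968  1.20949536 -0.02255988] [ 0.09850081 -0.13872803 -0.02683101]
```

View pics/p2.png

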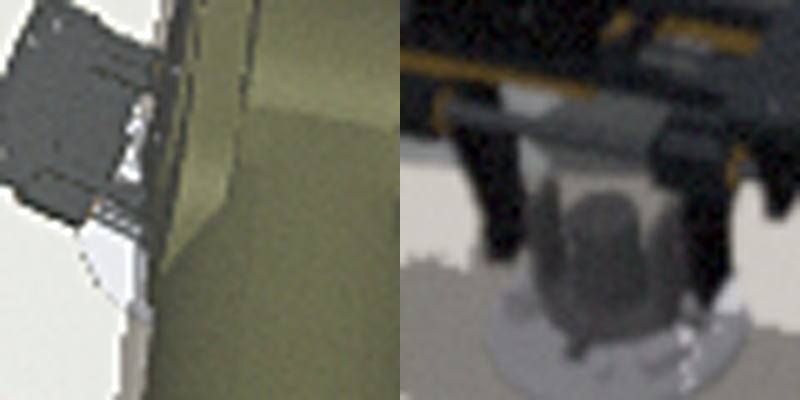

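The scene view shows the fingers on either side of both tabs with the hub centred between them. Now I pinch.

Call:
{"fn": "servo_tool", "kwargs": {"motion": [{"hand": 0.3,"dx": 0,"dy": 0,"dz": 0,"twist": 0},{"hand": 0.3,"dx": 0,"dy": 0,"dz": 0,"twist": 0},{"hand": 0.3,"dx": 0,"dy": 0,"dz": 0,"twist": 0},{"hand": 0.3,"dx": 0,"dy": 0,"dz": 0,"twist": 0},{"hand": 0.3,"dx": 0,"dy": 0,"dz": 0,"twist": 0},{"hand": 0.3,"dx": 0,"dy": 0,"dz": 0,"twist": 0},{"hand": 0.3,"dx": 0,"dy": 0,"dz": 0,"twist": 0}]}}

```text
t: 5.45
position: [0.4676, -0.1284, 0.1431]
tcp_rot: [[-0.906, 0.423, -0.0], [0.423, 0.906, -0.002], [-0.0, -0.002, -1.0]]
wrist_force: [-2.8, -2.2, 5.2]
width: 0.0405
```

Run:
```python
from h import *
s=get_state(); print(s["width"],s["wrist_force"],s["ft_torque"],s["tau"],s["qpos"])
```

```text
0.04045639983439403 [-2.76982639 -2.18834603  5.15900828] [-0.37882939  0.47318209  0.05718942] [ -1.26823526 -26.45485997  -2.45938383 -27.44872212  -0.79208063
  -0.72670514  -0.03331106] [ 0.78856604  0.08141554 -0.59528475  1.95878963  0.05254271  1.11596076
  1.30526252]
```

Width is 40.5 mm, so both tabs are fully in. I'll turn to about 0.55 first, which is short of any possible stop.

Call:
{"fn": "servo_tool", "kwargs": {"motion": [{"hand": 0.3,"dx": 0,"dy": 0,"dz": 0,"twist": 0.06},{"hand": 0.3,"dx": 0,"dy": 0,"dz": 0,"twist": 0.13},{"hand": 0.3,"dx": 0,"dy": 0,"dz": 0,"twist": 0.2},{"hand": 0.3,"dx": 0,"dy": 0,"dz": 0,"twist": 0.27},{"hand": 0.3,"dx": 0,"dy": 0,"dz": 0,"twist": 0.34},{"hand": 0.3,"dx": 0,"dy": 0,"dz": 0,"twist": 0.41},{"hand": 0.3,"dx": 0,"dy": 0,"dz": 0,"twist": 0.48},{"hand": 0.3,"dx": 0,"dy": 0,"dz": 0,"twist": 0.55},{"hand": 0.3,"dx": 0,"dy": 0,"dz": 0,"twist": 0.6},{"hand": 0.3,"dx": 0,"dy": 0,"dz": 0,"twist": 0.6}]}}

```text
t: 6.7
position: [0.4671, -0.1289, 0.1431]
tcp_rot: [[-0.508, 0.861, -0.001], [0.861, 0.508, -0.002], [-0.001, -0.002, -1.0]]
wrist_force: [-4.2, -2.6, 6.5]
width: 0.0405
```

```bash
cat > st.py <<'E'
from h import *
s=get_state(); R=np.array(s["tcp_rot"]); print("t",round(s["t"],2),"w",round(s["width"],4),"F",np.round(s["wrist_force"],2),"M",np.round(s["ft_torque"],3),"yaw_y",round(float(np.arctan2(R[1,1],R[0,1])),4),"turn",round(float(np.arctan2(.906,.423)-np.arctan2(R[1,1],R[0,1])),4),"p",np.round(s["position"],4),"tau7",round(s["tau"][6],3))
E
python3 st.py
```

```text
t 6.7 w 0.0405 F [-4.23 -2.57  6.53] M [-0.681  0.809  0.106] yaw_y 0.533 turn 0.601 p [ 0.4671 -0.1289  0.1431] tau7 -0.211
```

Call:
{"fn": "servo_tool", "kwargs": {"motion": [{"hand": 0.3,"dx": 0,"dy": 0,"dz": 0,"twist": 0.06},{"hand": 0.3,"dx": 0,"dy": 0,"dz": 0,"twist": 0.12},{"hand": 0.3,"dx": 0,"dy": 0,"dz": 0,"twist": 0.18},{"hand": 0.3,"dx": 0,"dy": 0,"dz": 0,"twist": 0.18},{"hand": 0.3,"dx": 0,"dy": 0,"dz": 0,"twist": 0.18}]}}

```text
t: 7.32
position: [0.4669, -0.129, 0.1431]
tcp_rot: [[-0.346, 0.938, -0.002], [0.938, 0.346, -0.002], [-0.002, -0.002, -1.0]]
wrist_force: [-4.6, -3.5, 5.6]
width: 0.0407
```

```bash
python3 st.py
```

```text
t 7.33 w 0.0407 F [-4.63 -3.51  5.61] M [-0.7   0.87  0.09] yaw_y 0.3533 turn 0.7807 p [ 0.4669 -0.129   0.1431] tau7 -0.105
```

Call:
{"fn": "servo_tool", "kwargs": {"motion": [{"hand": 0.3,"dx": 0,"dy": 0,"dz": 0,"twist": 0.02},{"hand": 0.3,"dx": 0,"dy": 0,"dz": 0,"twist": 0.03},{"hand": 0.3,"dx": 0,"dy": 0,"dz": 0,"twist": 0.03},{"hand": 0.3,"dx": 0,"dy": 0,"dz": 0,"twist": 0.03}]}}

```text
t: 7.82
position: [0.4669, -0.129, 0.1431]
tcp_rot: [[-0.318, 0.948, -0.002], [0.948, 0.318, -0.002], [-0.002, -0.003, -1.0]]
wrist_force: [-4.3, -2.6, 6.2]
width: 0.0405
```

```bash
python3 st.py
```

```text
t 7.83 w 0.0405 F [-4.34 -2.64  6.23] M [-0.747  0.917  0.111] yaw_y 0.3234 turn 0.8106 p [ 0.4669 -0.129   0.1431] tau7 -0.114
```

Call:
{"fn": "servo_tool", "kwargs": {"motion": [{"hand": 0.3,"dx": 0,"dy": 0,"dz": 0,"twist": 0.02},{"hand": 0.3,"dx": 0,"dy": 0,"dz": 0,"twist": 0.03},{"hand": 0.3,"dx": 0,"dy": 0,"dz": 0,"twist": 0.03}]}}

```text
t: 8.2
position: [0.4668, -0.129, 0.1431]
tcp_rot: [[-0.289, 0.957, -0.002], [0.957, 0.289, -0.002], [-0.002, -0.003, -1.0]]
wrist_force: [-4.9, -3.4, 7.2]
width: 0.0408
```

```bash
python3 st.py
```

```text
t 8.2 w 0.0408 F [-4.93 -3.38  7.18] M [-0.756  0.953  0.106] yaw_y 0.2933 turn 0.8407 p [ 0.4668 -0.129   0.1431] tau7 -0.143
```

Call:
{"fn": "servo_tool", "kwargs": {"motion": [{"hand": 0.3,"dx": 0,"dy": 0,"dz": 0,"twist": 0.02},{"hand": 0.3,"dx": 0,"dy": 0,"dz": 0,"twist": 0.03},{"hand": 0.3,"dx": 0,"dy": 0,"dz": 0,"twist": 0.03}]}}

```text
t: 8.57
position: [0.4668, -0.129, 0.1431]
tcp_rot: [[-0.26, 0.966, -0.002], [0.966, 0.26, -0.002], [-0.002, -0.003, -1.0]]
wrist_force: [-4.7, -3.1, 7.7]
width: 0.0406
```

```bash
python3 st.py
```

```text
t 8.57 w 0.0406 F [-4.73 -3.12  7.73] M [-0.741  0.944  0.161] yaw_y 0.2633 turn 0.8707 p [ 0.4668 -0.129   0.1431] tau7 -0.146
```

Call:
{"fn": "servo_tool", "kwargs": {"motion": [{"hand": 0.3,"dx": 0,"dy": 0,"dz": 0,"twist": 0.01},{"hand": 0.3,"dx": 0,"dy": 0,"dz": 0,"twist": 0.02},{"hand": 0.3,"dx": 0,"dy": 0,"dz": 0,"twist": 0.02}]}}

```text
t: 8.95
position: [0.4668, -0.129, 0.1431]
tcp_rot: [[-0.241, 0.971, -0.002], [0.971, 0.241, -0.002], [-0.002, -0.003, -1.0]]
wrist_force: [-4.3, -2.3, 7.0]
width: 0.0403
```

```bash
python3 st.py
```

```text
t 8.95 w 0.0403 F [-4.3  -2.32  7.02] M [-0.754  0.947  0.114] yaw_y 0.2433 turn 0.8907 p [ 0.4668 -0.129   0.1431] tau7 -0.149
```

Not there yet (noise is about ±0.025 N m).

Call:
{"fn": "servo_tool", "kwargs": {"motion": [{"hand": 0.3,"dx": 0,"dy": 0,"dz": 0,"twist": 0.02},{"hand": 0.3,"dx": 0,"dy": 0,"dz": 0,"twist": 0.03},{"hand": 0.3,"dx": 0,"dy": 0,"dz": 0,"twist": 0.03}]}}

```text
t: 9.32
position: [0.4668, -0.129, 0.1431]
tcp_rot: [[-0.212, 0.977, -0.002], [0.977, 0.212, -0.002], [-0.002, -0.003, -1.0]]
wrist_force: [-4.7, -2.6, 6.8]
width: 0.0403
```

```bash
python3 st.py
```

```text
t 9.32 w 0.0403 F [-4.74 -2.62  6.83] M [-0.82   1.029  0.124] yaw_y 0.2133 turn 0.9207 p [ 0.4668 -0.129   0.1431] tau7 -0.151
```

Call:
{"fn": "servo_tool", "kwargs": {"motion": [{"hand": 0.3,"dx": 0,"dy": 0,"dz": 0,"twist": 0.02},{"hand": 0.3,"dx": 0,"dy": 0,"dz": 0,"twist": 0.03},{"hand": 0.3,"dx": 0,"dy": 0,"dz": 0,"twist": 0.03}]}}

```text
t: 9.7
position: [0.4667, -0.129, 0.1431]
tcp_rot: [[-0.182, 0.983, -0.002], [0.983, 0.182, -0.002], [-0.002, -0.003, -1.0]]
wrist_force: [-4.9, -3.2, 7.8]
width: 0.0407
```

```bash
python3 st.py
```

```text
t 9.7 w 0.0407 F [-4.85 -3.23  7.8 ] M [-0.767  1.021  0.068] yaw_y 0.1833 turn 0.9506 p [ 0.4667 -0.129   0.1431] tau7 -0.154
```

Call:
{"fn": "servo_tool", "kwargs": {"motion": [{"hand": 0.3,"dx": 0,"dy": 0,"dz": 0,"twist": 0.02},{"hand": 0.3,"dx": 0,"dy": 0,"dz": 0,"twist": 0.03},{"hand": 0.3,"dx": 0,"dy": 0,"dz": 0,"twist": 0.03}]}}

```text
t: 10.07
position: [0.4667, -0.129, 0.1431]
tcp_rot: [[-0.153, 0.988, -0.002], [0.988, 0.153, -0.002], [-0.002, -0.003, -1.0]]
wrist_force: [-4.6, -3.4, 7.0]
width: 0.0404
```

```bash
python3 st.py
```

```text
t 10.07 w 0.0404 F [-4.58 -3.4   6.97] M [-0.753  0.977  0.132] yaw_y 0.1534 turn 0.9806 p [ 0.4667 -0.129   0.1431] tau7 -0.157
```

tau7 follows the spring smoothly at about 0.1 N m/rad, so it makes a good stop indicator. I'll keep going.

Call:
{"fn": "servo_tool", "kwargs": {"motion": [{"hand": 0.3,"dx": 0,"dy": 0,"dz": 0,"twist": 0.02},{"hand": 0.3,"dx": 0,"dy": 0,"dz": 0,"twist": 0.03},{"hand": 0.3,"dx": 0,"dy": 0,"dz": 0,"twist": 0.03}]}}

```text
t: 10.45
position: [0.4667, -0.1291, 0.1431]
tcp_rot: [[-0.123, 0.992, -0.002], [0.992, 0.123, -0.002], [-0.002, -0.003, -1.0]]
wrist_force: [-4.7, -3.3, 6.2]
width: 0.04
```

```bash
python3 st.py
```

```text
t 10.45 w 0.04 F [-4.73 -3.34  6.18] M [-0.73   1.094  0.105] yaw_y 0.1233 turn 1.0107 p [ 0.4667 -0.1291  0.1431] tau7 -0.16
```

Call:
{"fn": "servo_tool", "kwargs": {"motion": [{"hand": 0.3,"dx": 0,"dy": 0,"dz": 0,"twist": 0.02},{"hand": 0.3,"dx": 0,"dy": 0,"dz": 0,"twist": 0.03},{"hand": 0.3,"dx": 0,"dy": 0,"dz": 0,"twist": 0.03}]}}

```text
t: 10.82
position: [0.4666, -0.1291, 0.1431]
tcp_rot: [[-0.093, 0.996, -0.002], [0.996, 0.093, -0.003], [-0.002, -0.003, -1.0]]
wrist_force: [-5.7, -3.6, 7.1]
width: 0.0405
```

```bash
python3 st.py
```

```text
t 10.82 w 0.0405 F [-5.67 -3.62  7.11] M [-0.713  1.075  0.156] yaw_y 0.0933 turn 1.0407 p [ 0.4666 -0.1291  0.1431] tau7 -0.163
```

Call:
{"fn": "servo_tool", "kwargs": {"motion": [{"hand": 0.3,"dx": 0,"dy": 0,"dz": 0,"twist": 0.02},{"hand": 0.3,"dx": 0,"dy": 0,"dz": 0,"twist": 0.03},{"hand": 0.3,"dx": 0,"dy": 0,"dz": 0,"twist": 0.03}]}}

```text
t: 11.2
position: [0.4666, -0.1291, 0.1431]
tcp_rot: [[-0.063, 0.998, -0.003], [0.998, 0.063, -0.002], [-0.002, -0.003, -1.0]]
wrist_force: [-5.7, -2.9, 7.4]
width: 0.0401
```

```bash
python3 st.py
```

```text
t 11.2 w 0.0401 F [-5.69 -2.91  7.42] M [-0.812  1.133  0.088] yaw_y 0.0634 turn 1.0706 p [ 0.4666 -0.1291  0.1431] tau7 -0.178
```

There's a small extra rise in tau7, so I'll take a smaller step.

Call:
{"fn": "servo_tool", "kwargs": {"motion": [{"hand": 0.3,"dx": 0,"dy": 0,"dz": 0,"twist": 0.01},{"hand": 0.3,"dx": 0,"dy": 0,"dz": 0,"twist": 0.015},{"hand": 0.3,"dx": 0,"dy": 0,"dz": 0,"twist": 0.015},{"hand": 0.3,"dx": 0,"dy": 0,"dz": 0,"twist": 0.015}]}}

```text
t: 11.7
position: [0.4666, -0.129, 0.1431]
tcp_rot: [[-0.049, 0.999, -0.003], [0.999, 0.049, -0.003], [-0.002, -0.003, -1.0]]
wrist_force: [-5.7, -3.6, 7.9]
width: 0.0408
```

```bash
python3 st.py
```

```text
t 11.7 w 0.0408 F [-5.66 -3.64  7.87] M [-0.803  1.12   0.193] yaw_y 0.0488 turn 1.0851 p [ 0.4666 -0.129   0.1431] tau7 -0.266
```

Torque has risen clearly, about 6 N m/rad against 0.1 before. One more small step should confirm the stop.

Call:
{"fn": "servo_tool", "kwargs": {"motion": [{"hand": 0.3,"dx": 0,"dy": 0,"dz": 0,"twist": 0.01},{"hand": 0.3,"dx": 0,"dy": 0,"dz": 0,"twist": 0.015},{"hand": 0.3,"dx": 0,"dy": 0,"dz": 0,"twist": 0.015}]}}

```text
t: 12.08
position: [0.4666, -0.129, 0.1431]
tcp_rot: [[-0.034, 0.999, -0.003], [0.999, 0.034, -0.003], [-0.003, -0.003, -1.0]]
wrist_force: [-4.7, -3.2, 6.9]
width: 0.0404
```

```bash
python3 st.py
```

```text
t 12.07 w 0.0404 F [-4.65 -3.23  6.87] M [-0.774  1.133  0.442] yaw_y 0.0343 turn 1.0997 p [ 0.4666 -0.129   0.1431] tau7 -0.423
```

The stop is confirmed at 0.42 N m. I'll ease back slightly, then open in stages.

Call:
{"fn": "servo_tool", "kwargs": {"motion": [{"hand": 0.3,"dx": 0,"dy": 0,"dz": 0,"twist": -0.015},{"hand": 0.3,"dx": 0,"dy": 0,"dz": 0,"twist": -0.015},{"hand": 0.0,"dx": 0,"dy": 0,"dz": 0,"twist": -0.015},{"hand": -0.1,"dx": 0,"dy": 0,"dz": 0,"twist": -0.015},{"hand": -0.2,"dx": 0,"dy": 0,"dz": 0,"twist": -0.015},{"hand": -0.3,"dx": 0,"dy": 0,"dz": 0,"twist": -0.015},{"hand": -0.4,"dx": 0,"dy": 0,"dz": 0,"twist": -0.015},{"hand": -1,"dx": 0,"dy": 0,"dz": 0,"twist": -0.015},{"hand": -1,"dx": 0,"dy": 0,"dz": 0,"twist": -0.015},{"hand": -1,"dx": 0,"dy": 0,"dz": 0,"twist": -0.015},{"hand": -1,"dx": 0,"dy": 0,"dz": 0,"twist": -0.015},{"hand": -1,"dx": 0,"dy": 0,"dz": 0,"twist": -0.015},{"hand": -1,"dx": 0,"dy": 0,"dz": 0,"twist": -0.015}]}}

```text
t: 13.7
position: [0.4678, -0.1274, 0.1426]
tcp_rot: [[-0.049, 0.999, 0.0], [0.999, 0.049, -0.0], [-0.0, 0.0, -1.0]]
wrist_force: [-0.3, -0.2, 0.2]
width: 0.0867
```

```bash
python3 st.py
```

```text
t 13.7 w 0.0867 F [-0.34 -0.15  0.2 ] M [-0.005 -0.129  0.063] yaw_y 0.049 turn 1.085 p [ 0.4678 -0.1274  0.1426] tau7 -0.0
```

Call:
{"fn": "servo_tool", "kwargs": {"motion": [{"hand": -1,"dx": 0,"dy": 0,"dz": -0.03,"twist": 0},{"hand": -1,"dx": 0,"dy": 0,"dz": -0.06,"twist": 0},{"hand": -1,"dx": 0,"dy": 0,"dz": -0.11,"twist": 0},{"hand": -1,"dx": -0.04,"dy": 0,"dz": -0.13,"twist": 0},{"hand": -1,"dx": -0.09,"dy": 0,"dz": -0.13,"twist": 0},{"hand": -1,"dx": -0.14,"dy": 0,"dz": -0.13,"twist": 0},{"hand": -1,"dx": -0.19,"dy": 0,"dz": -0.13,"twist": 0},{"hand": -1,"dx": -0.24,"dy": 0,"dz": -0.13,"twist": 0},{"hand": -1,"dx": -0.29,"dy": 0,"dz": -0.13,"twist": 0},{"hand": -1,"dx": -0.34,"dy": 0,"dz": -0.13,"twist": 0},{"hand": -1,"dx": -0.34,"dy": 0,"dz": -0.13,"twist": 0},{"hand": -1,"dx": -0.34,"dy": 0,"dz": -0.13,"twist": 0}]}}

```text
t: 15.2
position: [0.4847, -0.4662, 0.272]
tcp_rot: [[-0.049, 0.999, -0.0], [0.999, 0.049, 0.002], [0.002, -0.0, -1.0]]
wrist_force: [-0.1, 0.7, -0.2]
width: 0.0868
```

Run:
```python
from ov import *
ims={n:eyes.grab_frame(n) for n in("top","scene")}
for n in ims: cv2.imwrite(f"pics/{n}9.png",ims[n])
overlay(ims,.468,-.128,np.radians(-25)-1.07,"pics/o9.png")
```

```text
(no output)
```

View pics/o9.png

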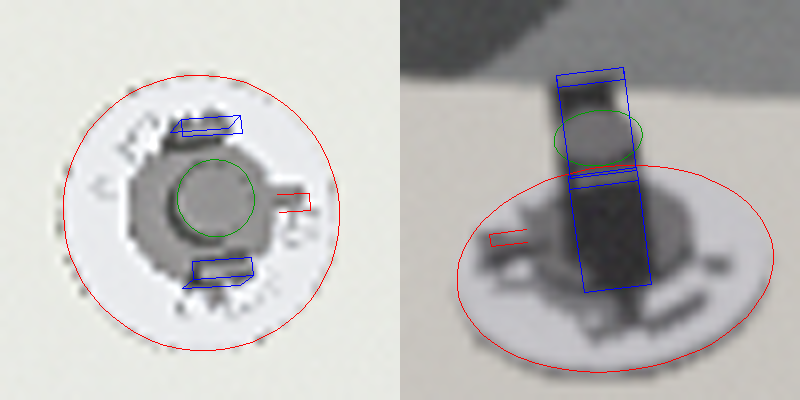

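View pics/scene9.png

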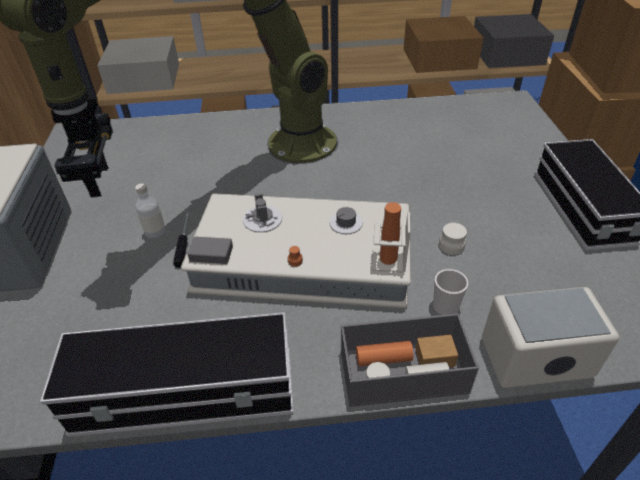

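The overlay shows the dial still turned, with the lug at (290,200) in the crop against the post side. Both tabs match the fully-out outline (27 mm), and everything else stands as before. I'm handing in.

```bash
python3 -c "
from station import workorder; print(workorder.finish_job())"
```

```text
the job is handed in; nothing more can be done
None
```

The selector is latched at its second position with both tabs out, and I handed the job in at about 15 s of the 58 s allowed. The hand-in gave no verdict.

- **Pinch and turn:** I pinched both tabs at 25 N; the opening read 40.5 mm, so both were fully in. I then turned the dial clockwise in small steps. The stop showed after a turn of about 1.07 rad (dial about 1.0), where wrist torque rose from 0.16 to 0.42 N m, well under the 1.3 N m limit.
- **Release:** I eased back 0.015 rad, opened the fingers in stages, and moved the arm clear.
- **Last checks:** Overlays from both cameras show the dial still at the stop position, a few degrees back, which fits the latch play. Both tabs match their fully-out outline to within about 1–2 mm, the limit of the camera resolution. By eye, the plain knob and the other items had not moved; I did not measure them.
- **What failed or disagreed:** The first move call was refused because its row left out some fields, and nothing moved. The wrist moment readings were noisy (about ±0.03 N m), so I judged the stop mainly from the last joint's torque. The wrist moment agreed at the end, at 0.44 N m.

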